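# Load the paint carousel and hold the orange jar at the front

## Robot

A 7-joint arm with a two-finger parallel gripper is mounted at the origin on the work surface. World frame = base frame: x ahead of the robot, y to its left, z up, the work surface at z = 0. Lengths are in mm, angles in rad, forces in N, time in s.
With the tool pointing down it reaches from about 425 to 875 mm from the base axis. Payload 8.4 kg.
Tool frame: the origin (TCP) lies at the very end of the fingers, on their centre line; the grasp point (between the pads) lies 19 mm behind it; z points along the fingers, y is the line along which they close (so a half turn about z gives the same grasp; the last joint's range is limited). The gripper opens to 85 mm and grips with 20 to 120 N. Pads are 22 mm wide; open, the fingers measure 114 mm over their backs; the gripper's body (76 mm by 85 mm) begins 54 mm behind the grasp point. The pads swing forward as they close: fully open they stand 13 mm farther back than shut.
Start: joints at [1.235, 0.333, 0.04, 1.465, -0.013, 1.343, -0.059], TCP at [152.465, -631.837, 231.308] pointing down, gripper open.
Joint ranges: [-2.58, 2.58], [-0.38, 2.09], [-1.3, 1.39], [0.25, 2.4], [-1.5, 4.64], [0.08, 2.09], [-2.65, 2.65]. Speed limits (rad/s): [2.22, 2.22, 2.79, 2.79, 3.14, 3.14, 3.14].

## Interface

Orientations are given as a unit quaternion [x, y, z, w].
In Python, from plant import bot gives the robot as it stands.
- The arm moves only by the tool servo_tool, never from a script. Its argument "moves" is one flat list of numbers, 7 for each row, row after row: the turn, a rotation vector about the tool's x, y, z scaled (see below), then the shift along the tool's x, y, z scaled (see below), then the opening, from -1 (shut) to 1 (fully open). A call has 1 to 8 rows; each row shifts and turns the commanded pose from where the row before left it, along the tool's axes as they then stand; what a row does not reach is not made up. The controller multiplies each number of a shift by 0.03 m and each number of a turn by 8 degrees. A row lasts 1/10 s, in which the tool goes at most 50 mm and 8.59 degrees, less where a joint would pass 70% of its speed; a pose out of reach is approached as far as the arm can. A call with a number of a shift or a turn outside -1 to 1 is refused whole. A call with a gripper value outside its range is refused whole. The fingers move at their own pace and stop on an object; "force" is the grip in N (left out, the last holds). Time passes only in rows, so rows that do not move let the fingers close. It gives the time, the measured TCP pose, the force, the opening and the grip force at its end, in the units of the state.
- bot.state(): the state, without advancing time (a new reading comes with each control period).
- bot.grab_frame(name): name is "scene" or "side" or "wrist"; returns the picture (400x640x3 uint8, red, green, blue); there is no depth.
- bot.calibration(name): a dict with "K" (3x3 intrinsics, pixels), "k1" (the pictures are not rectified: a ray, as slopes to the right and down, at radius r is drawn at 1 + k1 r^2 times it, then the intrinsics apply), "view" (4x4, takes a point from world to camera coordinates); the wrist camera has in their place "tool_from_camera" (4x4, takes a point from camera to tool coordinates, whose origin is the TCP and whose axes are the flange's). Camera axes: x right, y down, z forward; pixel columns grow to the right and rows downward; lengths in mm; the calibration is good to about 2 mm. A picture is of the moment at which its call begins: read the wrist's pose just before it. calibration takes no time and is no camera call.
- bot.close_job(): hands the job in; it is judged then, once.
The state is a dict: "time": time; "joints": joint angles; "qd": joint speeds; "effort": joint torques, N m; "position": TCP position; "orientation": TCP orientation; "wrist_force": force on the tool from outside, world axes, zero at the start; "ft_torque": the same for the moment, N m; "finger_gap": finger opening in mm; "finger_force": force on a finger pad.
Only numpy, scipy, OpenCV 4.12 (cv2) and the standard library are available. Lean on these libraries where they do the work, as an engineer would, in place of code of your own. Each camera call takes 0.05 s, during which the arm holds its last target. There are 200 camera calls.

## Task

On the model maker's bench, stand the two loose paint jars (grey and black) upright in the two empty compartments of the carousel, one in each, and let go of them. Then turn the carousel until the orange jar sits squarely at the front, in line with the yellow pointer, and finish with the gripper still closed on the red centre handle, holding the carousel still there. The other jars stay standing in their compartments, and the things around the bench stay where they are.

Things in the scene. Friction and masses are not known exactly. Their poses are not given: they have to be found in the camera images.
- stand: The carousel's fixed black round foot, 200 mm across, 20 mm high, with a flat yellow pointer reaching out from under the tray along the stand's own -x, its tip 200 mm from the axis and 12 mm high: the side of the pointer is the front. Origin: on the turning axis, at the table.
- front (a point): Point on the stand (it does not turn), 95 mm from the axis on the pointer's side, at the height of the compartments' floor (34 mm above the table): where the centre of the jar that faces front belongs. A straight line from the axis through it runs along the pointer.
- carousel: Wooden tray, 264 mm round, turns either way without limit, on light friction (0.08 N m) and drag, stays where left. Six wedge compartments between radial dividers 4 mm thick, 20 mm high; rim 12 mm high; centre post 24 mm across. Origin: on the axis, at the compartment floor, 34 mm above the table; z up. Compartment k is centred 95 mm from the axis, k x 60 deg anticlockwise from its +x.
- handle: Red bar grip on top of the carousel's post, turning with it: 60 mm long (along the carousel's x), 16 mm thick (along its y), 36 mm high. Origin: centre of its underside on the axis, 114 mm above the table; its top is 150 mm above the table. It can be gripped across its 16 mm from above.
- cell2 (a point): Centre of the floor of empty compartment 2, at 120 degrees on the carousel; turns with it.
- cell5 (a point): Centre of the floor of empty compartment 5, at 300 degrees on the carousel; turns with it.
- jar_grey: Loose jar standing on the table at the start. 54 mm diameter over its lower 42 mm, lid 51 mm diameter, 58 mm high in all, about 150 g, a closed rigid squat paint jar, body and lid grey, with a white paper band round the body. Origin: centre of its underside, z up.
- jar_black: Loose jar standing on the table at the start. 54 mm diameter over its lower 42 mm, lid 51 mm diameter, 58 mm high in all, about 150 g, a closed rigid squat paint jar, body and lid black, with a white paper band round the body. Origin: centre of its underside, z up.
- jar_orange: The jar to bring to the front; stands in one of the compartments 0, 1, 3, 4 at the start. 54 mm diameter over its lower 42 mm, lid 51 mm diameter, 58 mm high in all, about 150 g, a closed rigid squat paint jar, body and lid orange, with a white paper band round the body. Origin: centre of its underside, z up.
- jar_blue: Stands in one of the compartments 0, 1, 3, 4 at the start. 54 mm diameter over its lower 42 mm, lid 51 mm diameter, 58 mm high in all, about 150 g, a closed rigid squat paint jar, body and lid blue, with a white paper band round the body. Origin: centre of its underside, z up.
- jar_green: Stands in one of the compartments 0, 1, 3, 4 at the start. 54 mm diameter over its lower 42 mm, lid 51 mm diameter, 58 mm high in all, about 150 g, a closed rigid squat paint jar, body and lid green, with a white paper band round the body. Origin: centre of its underside, z up.
- jar_white: Stands in one of the compartments 0, 1, 3, 4 at the start. 54 mm diameter over its lower 42 mm, lid 51 mm diameter, 58 mm high in all, about 150 g, a closed rigid squat paint jar, body and lid white, with a white paper band round the body. Origin: centre of its underside, z up.
- glue: Bystander: white bottle with blue label and red cap, 52 mm diameter, 150 mm high. Origin: centre of its underside.
- tape: Bystander: tan roll of tape lying flat, 100 mm across, 36 mm high. Origin: centre of its underside.
- house: Bystander: white model house with grey gable roof, 165 x 200 mm, 145 mm high. Origin: centre of its underside.
- arch: Bystander: small orange model pavilion, 110 x 90 mm, 62 mm high. Origin: centre of its underside.
- mug: Bystander: blue mug, 80 mm across, 90 mm high, handle to its +y. Origin: centre of its underside.
- eraser: Bystander: black rubber block, 60 x 30 x 20 mm. Origin: centre of its underside.
Mind the look-alikes: they are no part of the job. There is more than one size of the jar_green; the one meant has the size given above.

How it is judged:
By the outcome, as a careful person would: the job done as asked, in the order asked, and still so for the second after the job is handed in, while the arm keeps its last pose, push and grip.
It also fails if it takes over 72 s, if anything falls off the work surface, if the arm or the gripper's body presses on something with over 40 N, if the wrist force passes 120 N, or if a joint passes its speed limit or range.

## Working session

There is one attempt and no reset: what is moved stays moved. The work goes in short steps, Python scripts to look and compute and a tool call to move; the robot and the scene stay as the last step left them, time stands still between calls to the robot, and variables do not carry over. Pictures are saved under pics/ and viewed, at most 10 in all, crops included, and the job is handed in when it is done.

Besides the shell and the picture viewer there is one more tool, called after "Call:" in YAML: its name, and indented under it one key for each argument. servo_tool: Moves the arm, as the interface text tells. Shifts and turns lie within -1 to 1; 1 stands for 0.03 m of shift or 8 degrees of turn. Its arguments: {"type":"object","properties":{"moves":{"type":"array","items":{"type":"number","minimum":-1,"maximum":1}},"force":{"type":"number"}},"required":["moves"]}

```bash
mkdir -p pics; ls; python3 - <<'E'
from plant import bot
import cv2,numpy as np
for n in ("scene","side"):
    im=bot.grab_frame(n); cv2.imwrite(f"pics/{n}0.png",im[:,:,::-1])
    c=bot.calibration(n); print(n,np.round(c["K"],1).tolist(),c["k1"],np.round(c["view"],3).tolist())
c=bot.calibration("wrist");print(c)
print(bot.state())
E
```

```text
pics
scene [[435.8, 0.0, 326.9], [0.0, 435.8, 204.7], [0.0, 0.0, 1.0]] 0.032808628773473895 [[-0.345, 0.938, -0.02, 212.356], [0.544, 0.183, -0.819, -226.199], [-0.765, -0.293, -0.574, 1779.363], [0.0, 0.0, 0.0, 1.0]]
side [[482.1, 0.0, 317.5], [0.0, 482.1, 196.4], [0.0, 0.0, 1.0]] -0.039307654000790344 [[-0.93, -0.367, 0.024, 531.465], [-0.217, 0.496, -0.841, 196.259], [0.296, -0.787, -0.541, 1318.157], [0.0, 0.0, 0.0, 1.0]]
{'K': array([[342.07718714,   0.        , 314.53240126],
       [  0.        , 342.07718714, 201.82901521],
       [  0.        ,   0.        ,   1.        ]]), 'k1': -0.03371168482055389, 'tool_from_camera': array([[-5.14429710e-04, -9.55370064e-01, -2.95411197e-01,
         7.57618344e+01],
       [ 9.99999835e-01, -5.66856138e-04,  9.18305051e-05,
        -1.37301730e+00],
       [-2.55187766e-04, -2.95411101e-01,  9.55370198e-01,
        -1.41827469e+02],
       [ 0.00000000e+00,  0.00000000e+00,  0.00000000e+00,
         1.00000000e+00]])}
{'time': 0.1, 'joints': array([ 1.23480914,  0.33382251,  0.03987746,  1.46616479, -0.01341271,
        1.34329709, -0.0585212 ]), 'qd': array([-6.23571580e-05, -2.83925413e-04, -1.78811924e-03, -2.70379877e-03,
       -2.24426765e-03,  1.66978475e-03,  5.09852083e-04]), 'effort': array([ 5.18193090e-03, -6.60010099e+01,  1.37085702e+00, -4.06473255e+01,
        1.69578020e-02,  8.94610130e-03, -2.44943402e-05]), 'position': array([ 152.36099814, -631.47618788,  230.53054724]), 'orientation': array([ 9.93001970e-01,  1.18095639e-01, -1.25579376e-04, -7.01717751e-04]), 'wrist_force': array([-0.20293354, -0.10295097,  0.03851169]), 'ft_torque': array([ 0.006831  , -0.00195427,  0.0130305 ]), 'finger_force': 0.0, 'finger_gap': 85.33420202471446}
```

View pics/scene0.png

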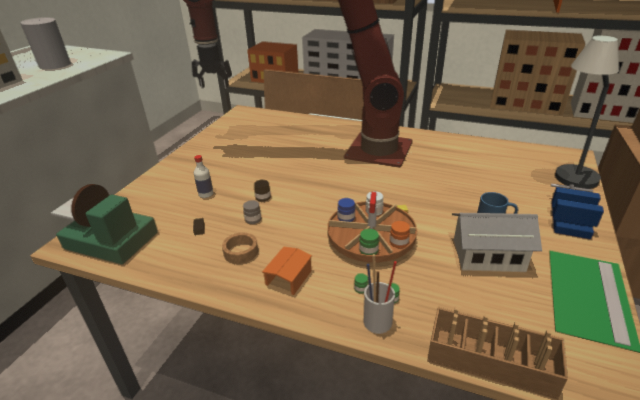

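View pics/side0.png

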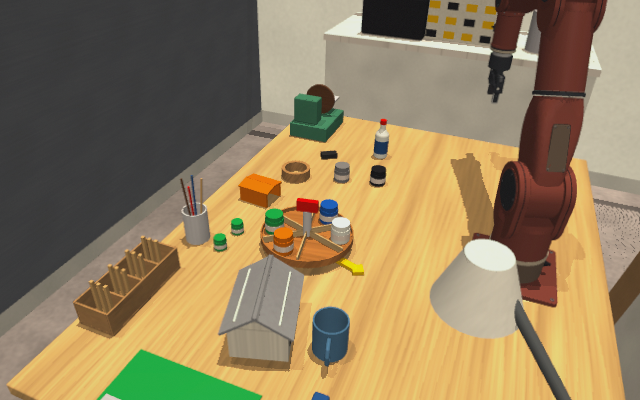

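The scene shows the loose grey jar at (252,212), black jar at (262,190), the carousel at (372,230) with blue, white, orange and green jars, and the pointer at (402,209). The small green jars at (361,283) and (394,292) are off the tray, so they are look-alikes. The side view agrees: grey (342,173), black (378,176), pointer tip (360,269).

```bash
cat > h.py <<'E'
import numpy as np,cv2
from plant import bot
from scipy.spatial.transform import Rotation as R
def cam(n,st=None):
    c=bot.calibration(n)
    if n=="wrist":
        T=np.eye(4);T[:3,:3]=R.from_quat(st["orientation"]).as_matrix();T[:3,3]=st["position"]
        M=T@c["tool_from_camera"]
    else: M=np.linalg.inv(c["view"])
    return c["K"],c["k1"],M
def onplane(C,uv,z):
    K,k1,M=C
    d=np.array([(uv[0]-K[0,2])/K[0,0],(uv[1]-K[1,2])/K[1,1]]);s=d.copy()
    for _ in range(20): s=d/(1+k1*(s@s))
    r=M[:3,:3]@np.array([*s,1]);return M[:3,3]+r*(z-M[2,3])/r[2]
def proj(C,P):
    K,k1,M=C
    p=np.linalg.inv(M)@np.append(P,1);s=p[:2]/p[2];s=s*(1+k1*(s@s));return K[0,0]*s[0]+K[0,2],K[1,1]*s[1]+K[1,2]
E
python3 - <<'E'
from h import *
a=cv2.imread("pics/scene0.png");b=cv2.imread("pics/side0.png")
S=lambda i,x,y,w,h:cv2.resize(i[y:y+h,x:x+w],(400,300),interpolation=cv2.INTER_CUBIC)
out=np.vstack([np.hstack([S(a,322,180,104,78),S(a,180,160,104,78)]),np.hstack([S(b,252,192,120,90),S(b,310,120,104,78)])])
cv2.imwrite("pics/crop1.png",out)
A=cam("scene");B=cam("side")
for n,p,q,z in(("grey",(252,205),(342,166),58),("black",(262,184),(378,170),58),("handle",(373,194),(308,201),150),("tip",(405,208),(362,270),12),("tape",(240,242),(295,168),36),("glue",(199,158),(382,122),150),("orange",(400,227),(283,233),92),("green",(370,235),(274,214),92),("blue",(346,203),(328,205),92),("white",(374,198),(341,224),92)):
    print(n,onplane(A,p,z).round(),onplane(B,q,z).round())
E
```

```text
grey [ 592. -258.   58.] [ 582. -253.   58.]
black [ 471. -285.   58.] [ 461. -277.   58.]
handle [546. 118. 150.] [553. 126. 150.]
tip [391. 188.  12.] [373. 182.  12.]
tape [ 741. -220.   36.] [ 740. -211.   36.]
glue [ 521. -479.  150.] [ 507. -467.  150.]
orange [597. 211.  92.] [588. 213.  92.]
green [658. 142.  92.] [648. 144.  92.]
blue [534.  33.  92.] [525.  41.  92.]
white [482. 105.  92.] [460. 114.  92.]
```

View pics/crop1.png

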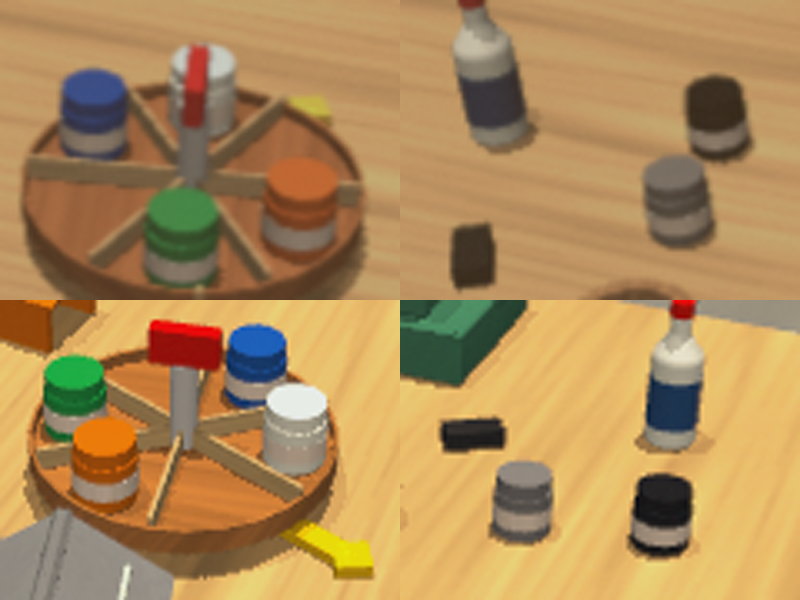

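Crops show the carousel centre near (555,125), pointer to lower-right in the side view, orange at about 67°, with the two empty compartments near 127° and 307°. The grey and black jars stand clear of other things. I'm moving over the loose jars for a wrist look.

Call:
servo_tool:
  moves: [0, 0, -1, 0, 0, 0, 1, 0, 0, -1, 0, 0, 0, 1, 0, 0, -1, 0, 0, 0, 1, 0, 0, 0, 1, -0.12, 0, 1, 0, 0, 0, 1, -0.12, 0, 1, 0, 0, 0, 1, -0.12, 0, 1, 0, 0, 0, 1, -0.12, 0, 1, 0, 0, 0, 1, -0.12, 0, 1]
  force: 40

```text
time: 0.9
position: [261.0, -525.0, 230.9]
orientation: [0.947, 0.322, -0.0, -0.0]
wrist_force: [-0.3, 0.4, -0.0]
finger_gap: 85.4
finger_force: 0.0
```

Call:
servo_tool:
  moves: [0, 0, 0, 1, -0.12, 0, 1, 0, 0, 0, 1, -0.12, 0, 1, 0, 0, 0, 1, -0.12, 0, 1, 0, 0, 0, 1, -0.12, 0, 1, 0, 0, 0, 1, -0.12, 0, 1, 0, 0, 0, 1, -0.12, 0, 1, 0, 0, 0, 1, -0.12, 0, 1, 0, 0, 0, 1, -0.12, 0, 1]

```text
time: 1.7
position: [433.6, -355.9, 231.0]
orientation: [0.947, 0.322, -0.0, -0.0]
wrist_force: [0.6, 1.0, -0.1]
finger_gap: 85.4
finger_force: 0.0
```

Call:
servo_tool:
  moves: [0, 0, 0, 1, -0.12, 0, 1, 0, 0, 0, 1, -0.12, 0, 1, 0, 0, 0, 1, -0.12, 0, 1, 0, 0, 0, 0.5, -0.12, 0, 1, 0, 0, 0, 0, 0, 0, 1, 0, 0, 0, 0, 0, 0, 1]

```text
time: 2.3
position: [506.7, -282.5, 231.1]
orientation: [0.947, 0.322, -0.001, 0.0]
wrist_force: [-0.7, -1.1, 0.0]
finger_gap: 85.2
finger_force: 0.0
```

```bash
python3 - <<'E'
from h import *
st=bot.state();im=bot.grab_frame("wrist");cv2.imwrite("pics/w1.png",im[:,:,::-1])
np.save("w1.npy",np.append(st["position"],st["orientation"]))
print(st["position"],st["joints"],R.from_quat(st["orientation"]).as_matrix()[:,0].round(4),st["wrist_force"])
E
```

```text
[ 506.65629535 -282.5221178   231.05074611] [ 0.72288795  0.21400626 -0.33851761  1.62536322  0.07364872  1.3154435
 -0.54294169] [ 0.793   0.6092 -0.001 ] [-0.6923322  -1.12282364  0.03071277]
```

View pics/w1.png

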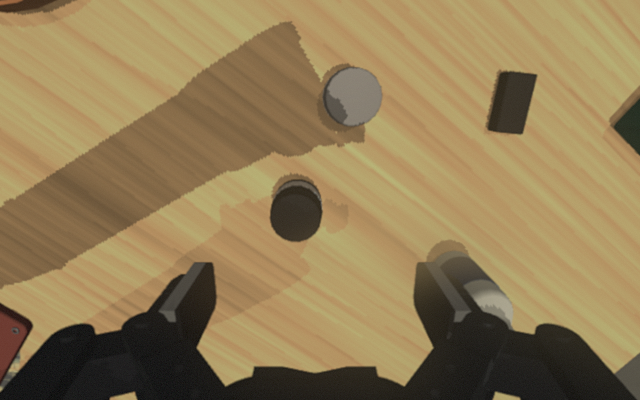

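The wrist view shows the grey lid at (353,96), the black lid at (296,214) and the eraser at (512,102).

```bash
cat >> h.py <<'E'
def yaw(st):
    x=R.from_quat(st["orientation"]).as_matrix()[:,0];return np.degrees(np.arctan2(x[1],x[0]))
def plan(P,ang=None):
    """units left to target P: tool shift in 30 mm units (in present tool axes), turn units about tool z"""
    st=bot.state();M=R.from_quat(st["orientation"]).as_matrix()
    print("at",st["position"].round(1),"yaw",yaw(st).round(2),"shift units",(M.T@(np.array(P)-st["position"])/30).round(3),
      "" if ang is None else ("turn z units",round(-(((ang-yaw(st)+180)%360)-180)/8,3)),"t",st["time"],"gap",st["finger_gap"],"grip",st["finger_force"])
E
python3 - <<'E'
from h import *
v=np.load("w1.npy");st=dict(position=v[:3],orientation=v[3:]);C=cam("wrist",st)
for n,uv in(("grey",(353,96.5)),("black",(296,214.5))):
    P=onplane(C,uv,58);print(n,P);plan([P[0],P[1],110]);print(proj(C,P+[25.5,0,0]),proj(C,P-[25.5,0,0]))
E
```

```text
grey [ 586.95070678 -262.24690075   58.        ]
at [ 506.4 -283.1  231.1] yaw 37.46 shift units [2.559 1.083 4.036]  t 2.35 gap 85.39213879226192 grip 0.0
(np.float64(371.6069437680295), np.float64(72.30141425217644)) (np.float64(335.032793905458), np.float64(119.89588529416748))
black [ 467.81235646 -288.10299087   58.        ]
at [ 506.4 -283.1  231.1] yaw 37.46 shift units [-1.117 -0.648  4.04 ]  t 2.35 gap 85.39213879226192 grip 0.0
(np.float64(311.8741504671295), np.float64(194.55156951038492)) (np.float64(280.7029910592775), np.float64(233.7269291641928))
```

Call:
servo_tool:
  moves: [0, 0, 0, 0.85, 0.36, 0.8, 1, 0, 0, 0, 0.85, 0.36, 0.8, 1, 0, 0, 0, 0.86, 0.36, 0.8, 1, 0, 0, 0, 0, 0, 0.8, 1, 0, 0, 0, 0, 0, 0.8, 1, 0, 0, 0, 0, 0, 0, 1, 0, 0, 0, 0, 0, 0, 1]

```text
time: 3.05
position: [587.3, -261.8, 111.7]
orientation: [0.947, 0.321, -0.0, 0.0]
wrist_force: [-0.1, -0.2, 0.9]
finger_gap: 85.7
finger_force: 0.0
```

```bash
python3 - <<'E'
from h import *
plan([587,-262.2,12])
E
```

```text
at [ 587.3 -261.8  111.7] yaw 37.46 shift units [-0.013  0.004  3.323]  t 3.05 gap 85.68404479219052 grip 0.0
```

Call:
servo_tool:
  moves: [0, 0, 0, 0, 0, 0.8, 1, 0, 0, 0, 0, 0, 0.8, 1, 0, 0, 0, 0, 0, 0.8, 1, 0, 0, 0, 0, 0, 0.5, 1, 0, 0, 0, 0, 0, 0.4, 1, 0, 0, 0, 0, 0, 0, 1, 0, 0, 0, 0, 0, 0, -1, 0, 0, 0, 0, 0, 0, -1]
  force: 40

```text
time: 3.85
position: [589.0, -260.7, 13.7]
orientation: [0.947, 0.322, 0.001, 0.001]
wrist_force: [-0.1, 0.2, -0.7]
finger_gap: 59.1
finger_force: 0.0
```

Call:
servo_tool:
  moves: [0, 0, 0, 0, 0, 0, -1, 0, 0, 0, 0, 0, 0, -1, 0, 0, 0, 0, 0, 0, -1, 0, 0, 0, 0, 0, 0, -1]

```text
time: 4.25
position: [589.1, -260.8, 14.0]
orientation: [0.947, 0.322, 0.001, 0.001]
wrist_force: [-1.3, -0.3, 6.5]
finger_gap: 52.9
finger_force: 41.9
```

Call:
servo_tool:
  moves: [0, 0, 0, 0, 0, -0.5, -1, 0, 0, 0, 0, 0, -1, -1, 0, 0, 0, 0, 0, -1, -1, 0, 0, 0, 0, 0, -1, -1, 0, 0, 0, 0.3, -0.9, -0.9, -1, 0, 0, 0, 0.3, -0.9, -0.9, -1, 0, 0, 0, 0.3, -0.9, -0.9, -1, 0, 0, 0, 0.3, -0.9, -0.9, -1]

```text
time: 5.05
position: [550.2, -151.6, 227.7]
orientation: [0.947, 0.322, 0.0, 0.0]
wrist_force: [-0.6, 0.9, -1.4]
finger_gap: 52.8
finger_force: 42.5
```

Call:
servo_tool:
  moves: [0, 0, 0, 0.4, -1, -0.5, -1, 0, 0, 0, 0.4, -1, -0.3, -1, 0, 0, 0, 0.4, -1, 0, -1, 0, 0, 0, 0.4, -1, 0, -1, 0, 0, 0, 0.4, -1, 0, -1, 0, 0, 0, 0.4, -1, 0, -1, 0, 0, 0, 0.4, -1, 0, -1, 0, 0, 0, 0, -0.3, 0, -1]

```text
time: 5.85
position: [482.7, 76.2, 250.7]
orientation: [0.946, 0.325, 0.001, -0.0]
wrist_force: [-0.5, -0.6, -1.0]
finger_gap: 52.8
finger_force: 42.6
```

Call:
servo_tool:
  moves: [0, 0, 0, 0, 0, 0, -1, 0, 0, 0, 0, 0, 0, -1]

```text
time: 6.05
position: [484.1, 70.9, 249.8]
orientation: [0.947, 0.322, 0.0, 0.0]
wrist_force: [0.4, 0.7, -1.5]
finger_gap: 52.7
finger_force: 42.6
```

```bash
python3 - <<'E'
from h import *
st=bot.state();im=bot.grab_frame("wrist");cv2.imwrite("pics/w2.png",im[:,:,::-1])
np.save("w2.npy",np.append(st["position"],st["orientation"]))
print(st["position"],st["finger_gap"],st["finger_force"],yaw(st),st["wrist_force"])
E
```

```text
[484.1162782   70.91173009 249.84930903] 52.70731789173922 42.5583655864466 37.521753419326394 [ 0.43192929  0.69794731 -1.54546683]
```

View pics/w2.png

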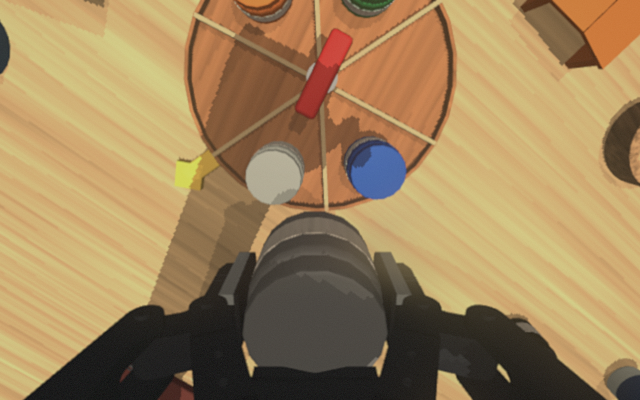

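The wrist view shows the handle centre near (325,75), white lid (275,175), blue lid (376,168), orange and green at the top edge, and the pointer tip near (177,177). Divider ends are at (196,15), (434,141), (441,3), (213,153) and (326,208). The grey jar is held upright.

```bash
python3 - <<'E'
from h import *
from scipy.optimize import least_squares
v=np.load("w2.npy");st=dict(position=v[:3],orientation=v[3:]);C=cam("wrist",st)
im=cv2.imread("pics/w2.png");hsv=cv2.cvtColor(im,cv2.COLOR_BGR2HSV)
D=[onplane(C,p,54)[:2] for p in((196,15),(434,141),(441,3),(213,153),(326,206))]
a,b,c,d=D[:4];t=np.linalg.solve(np.c_[b-a,-(d-c)],c-a);print("axis from dividers",a+t[0]*(b-a))
for u in(b-a,c-d):print("div angle",np.degrees(np.arctan2(u[1],u[0]))%60)
E=[onplane(C,p,46)[:2] for p in((184,80),(455,75),(331,210),(208,155),(436,146),(192,20))]
s=least_squares(lambda q:[np.hypot(*(e-q))-132 for e in E],[555,125]);print("rim",s.x,s.fun.round(1))
for n,p in(("white",(274.5,175.5)),("blue",(376.5,168.5))):print(n,onplane(C,p,92))
r=cv2.inRange(hsv[:150,200:450],(0,170,150),(6,255,255))|cv2.inRange(hsv[:150,200:450],(174,170,120),(180,255,255))
ys,xs=np.nonzero(r);pts=np.array([onplane(C,(x+200,y),150)[:2] for x,y in zip(xs,ys)],np.float32);print("handle",cv2.minAreaRect(pts),len(pts))
y=cv2.inRange(hsv,(23,130,110),(33,255,255));n,l,S,cc=cv2.connectedComponentsWithStats(y);k=1+np.argsort(-S[1:,4])[:4];print(S[k],cc[k])
m=(l==k[0]);ys,xs=np.nonzero(m);P=np.array([onplane(C,(x,y_),12)[:2] for x,y_ in zip(xs,ys)]);
ax=s.x;q=P-ax;print("pointer ang (mean)",np.degrees(np.arctan2(q[:,1].mean(),q[:,0].mean())),"far",P[np.argmax(np.hypot(*q.T))],np.hypot(*q.T).max())
cv2.imwrite("pics/cropw2.png",cv2.resize(im[130:210,150:250],(800,640))[:600])
E
```

```text
axis from dividers [559.25312729 121.26012403]
div angle 40.82159162363703
div angle 39.66911056430834
rim [557.75462266 122.01471635] [-1.4 -2.3 -2.2  1.6  0.7 -2. ]
white [468.32079574 105.17743057  92.        ]
blue [528.84457831  36.75886242  92.        ]
handle ((559.375, 122.55979919433594), (56.18764114379883, 15.002538681030273), 10.4576997756958) 1716
[[175 156  27  33 548]] [[185.93978102 172.07481752]]
pointer ang (mean) 159.68899103339425 far [369.39747937 186.28526793] 199.02039400600538
```

View pics/cropw2.png

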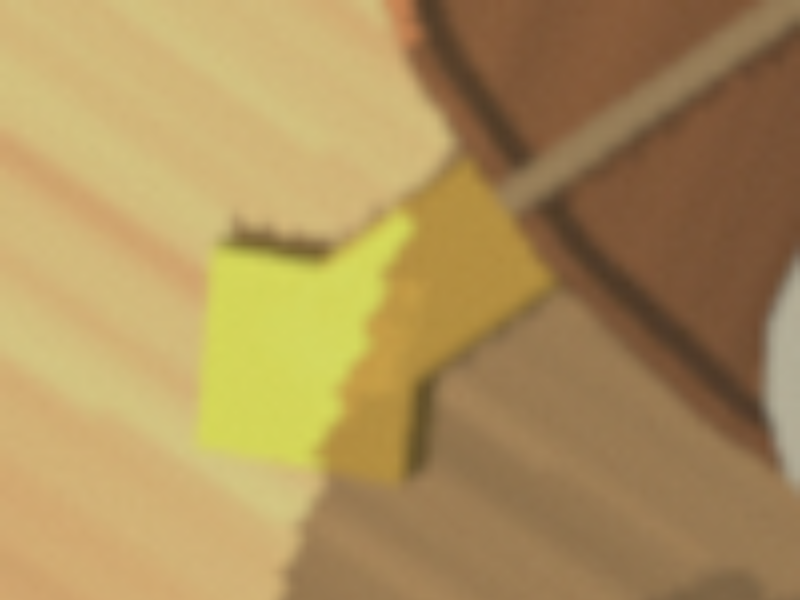

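The crop shows the yellow arrowhead: tip at (175,186), base corners at (177,160) and (200.6,190), stem at the rim about (213.8,157.5).

```bash
python3 - <<'E'
from h import *
v=np.load("w2.npy");C=cam("wrist",dict(position=v[:3],orientation=v[3:]))
ax=np.array([558.8,122.0])
for p in((175,186.2),(188.8,175),(213.8,157.5)):
    q=onplane(C,p,12)[:2]-ax;print(np.hypot(*q),np.degrees(np.arctan2(*q[::-1])))
plan([497.2,194.3,250],40.4)
E
```

```text
200.95147310121143 161.56293879195962
179.13044627416963 161.2079576701884
142.777981177099 161.29931791563885
at [484.2  70.5 249.7] yaw 37.47 shift units [ 2.852 -3.012 -0.012] ('turn z units', np.float64(-0.367)) t 6.1 gap 52.40126032746639 grip 42.55935599911027
```

Call:
servo_tool:
  moves: [0, 0, -0.36, 0, 0, 0, -1]

```text
time: 6.2
position: [484.3, 70.5, 249.4]
orientation: [0.939, 0.345, -0.0, 0.0]
wrist_force: [-0.1, 0.1, -1.2]
finger_gap: 52.4
finger_force: 42.6
```

```bash
python3 - <<'E'
from h import *
plan([497.2,194.3,130],40.4)
E
```

```text
at [484.3  70.5 249.4] yaw 40.33 shift units [ 3.    -2.869  3.98 ] ('turn z units', np.float64(-0.009)) t 6.2 gap 52.37017247649579 grip 42.554164049215615
```

Call:
servo_tool:
  moves: [0, 0, 0, 0.75, -0.72, 0, -1, 0, 0, 0, 0.75, -0.72, 0, -1, 0, 0, 0, 0.75, -0.72, 0, -1, 0, 0, 0, 0.75, -0.71, 0, -1, 0, 0, 0, 0, 0, 1, -1, 0, 0, 0, 0, 0, 1, -1, 0, 0, 0, 0, 0, 1, -1, 0, 0, 0, 0, 0, 1, -1]

```text
time: 7.0
position: [497.3, 194.4, 128.0]
orientation: [0.939, 0.345, -0.0, 0.0]
wrist_force: [0.5, -0.2, -1.3]
finger_gap: 52.5
finger_force: 42.6
```

Call:
servo_tool:
  moves: [0, 0, 0, 0, 0, 0, -1, 0, 0, 0, 0, 0, 0, -1]

```text
time: 7.2
position: [497.0, 195.1, 129.7]
orientation: [0.939, 0.345, -0.0, -0.0]
wrist_force: [-0.8, 0.5, -1.4]
finger_gap: 52.8
finger_force: 42.8
```

```bash
python3 - <<'E'
from h import *
plan([497.2,194.3,49],40.4)
E
```

```text
at [497.  195.1 129.7] yaw 40.37 shift units [-0.011  0.026  2.691] ('turn z units', np.float64(-0.004)) t 7.2 gap 52.78351983311243 grip 42.81818645540625
```

Call:
servo_tool:
  moves: [0, 0, 0, 0, 0, 0.6, -1, 0, 0, 0, 0, 0, 0.6, -1, 0, 0, 0, 0, 0, 0.6, -1, 0, 0, 0, 0, 0, 0.4, -1, 0, 0, 0, 0, 0, 0.3, -1, 0, 0, 0, 0, 0, 0.15, -1, 0, 0, 0, 0, 0, 0, -1, 0, 0, 0, 0, 0, 0, -1]

```text
time: 8.0
position: [497.0, 196.1, 50.5]
orientation: [0.938, 0.346, 0.0, -0.0]
wrist_force: [0.2, 0.1, -1.8]
finger_gap: 52.4
finger_force: 42.8
```

Call:
servo_tool:
  moves: [0, 0, 0, 0, 0, 0.07, -1, 0, 0, 0, 0, 0, 0, -1, 0, 0, 0, 0, 0, 0.05, -1, 0, 0, 0, 0, 0, 0, -1]

```text
time: 8.4
position: [497.8, 196.8, 47.9]
orientation: [0.938, 0.346, 0.002, -0.0]
wrist_force: [-1.0, 0.2, 9.9]
finger_gap: 52.4
finger_force: 43.8
```

Call:
servo_tool:
  moves: [0, 0, 0, 0, 0, -0.03, 0.65, 0, 0, 0, 0, 0, 0, 0.65, 0, 0, 0, 0, 0, 0, 0.65, 0, 0, 0, 0, 0, 0, 0.65, 0, 0, 0, 0, 0, -0.3, 0.65, 0, 0, 0, 0, 0, -0.7, 0.65, 0, 0, 0, 0, 0, -1, 0.65, 0, 0, 0, 0, 0, -1, 0.65]

```text
time: 9.2
position: [496.2, 195.9, 138.5]
orientation: [0.938, 0.346, -0.0, -0.0]
wrist_force: [0.6, -0.1, -0.3]
finger_gap: 70.6
finger_force: 0.0
```

Call:
servo_tool:
  moves: [0, 0, 0, 0, 0, -1, 1, 0, 0, 0, 0, 0, -1, 1, 0, 0, 0, 0, 0, -1, 1, 0, 0, 0, 0, 0, 0, 1]

```text
time: 9.6
position: [498.2, 197.1, 231.9]
orientation: [0.938, 0.346, 0.003, 0.0]
wrist_force: [0.5, 0.5, -1.1]
finger_gap: 85.6
finger_force: 0.0
```

```bash
python3 - <<'E'
from h import *
bot_p=[467.8,-288.1,12]
plan([467.8,-288.1,190],40.4)
E
```

```text
at [498.2 197.1 231.9] yaw 40.46 shift units [-11.275  11.643   1.361] ('turn z units', np.float64(0.008)) t 9.6 gap 85.64043138490733 grip 0.0
```

Call:
servo_tool:
  moves: [0, 0, 0, -0.94, 0.97, 0, 1, 0, 0, 0, -0.94, 0.97, 0, 1, 0, 0, 0, -0.94, 0.97, 0, 1, 0, 0, 0, -0.94, 0.97, 0, 1, 0, 0, 0, -0.94, 0.97, 0, 1, 0, 0, 0, -0.94, 0.97, 0, 1, 0, 0, 0, -0.94, 0.97, 0, 1, 0, 0, 0, -0.94, 0.97, 0, 1]

```text
time: 10.4
position: [475.3, -129.1, 227.2]
orientation: [0.938, 0.346, 0.0, 0.0]
wrist_force: [0.7, 0.4, 0.0]
finger_gap: 85.7
finger_force: 0.0
```

Call:
servo_tool:
  moves: [0, 0, 0, -0.94, 0.97, 0.3, 1, 0, 0, 0, -0.94, 0.97, 0.3, 1, 0, 0, 0, -0.94, 0.97, 0.5, 1, 0, 0, 0, -0.93, 0.97, 0.5, 1, 0, 0, 0, 0, 0, 0.8, 1, 0, 0, 0, 0, 0, 0.8, 1, 0, 0, 0, 0, 0, 0, 1, 0, 0, 0, 0, 0, 0, 1]

```text
time: 11.2
position: [465.7, -288.8, 131.4]
orientation: [0.938, 0.346, -0.0, -0.0]
wrist_force: [-0.7, -1.2, 0.4]
finger_gap: 85.5
finger_force: 0.0
```

```bash
python3 - <<'E'
from h import *
plan([467.8,-288.1,12],40.4)
E
```

```text
at [ 465.7 -288.8  131.4] yaw 40.48 shift units [0.067 0.03  3.98 ] ('turn z units', np.float64(0.01)) t 11.2 gap 85.50279743651951 grip 0.0
```

Call:
servo_tool:
  moves: [0, 0, 0, 0.06, 0.03, 0.9, 1, 0, 0, 0, 0, 0, 0.9, 1, 0, 0, 0, 0, 0, 0.8, 1, 0, 0, 0, 0, 0, 0.6, 1, 0, 0, 0, 0, 0, 0.5, 1, 0, 0, 0, 0, 0, 0.25, 1, 0, 0, 0, 0, 0, 0, -1, 0, 0, 0, 0, 0, 0, -1]
  force: 40

```text
time: 12.0
position: [468.4, -289.0, 13.6]
orientation: [0.938, 0.346, 0.0, 0.0]
wrist_force: [0.4, -0.7, 0.3]
finger_gap: 58.7
finger_force: 0.0
```

Call:
servo_tool:
  moves: [0, 0, 0, 0, 0, 0, -1, 0, 0, 0, 0, 0, 0, -1, 0, 0, 0, 0, 0, 0, -1, 0, 0, 0, 0, 0, 0, -1]

```text
time: 12.4
position: [468.6, -289.2, 14.0]
orientation: [0.938, 0.346, 0.001, 0.001]
wrist_force: [-1.1, 1.8, 7.0]
finger_gap: 53.0
finger_force: 42.4
```

Call:
servo_tool:
  moves: [0, 0, 0, 0, 0, -0.5, -1, 0, 0, 0, 0, 0, -1, -1, 0, 0, 0, 0, 0, -1, -1, 0, 0, 0, 0, 0, -1, -1, 0, 0, 0, 0.9, -0.43, -1, -1, 0, 0, 0, 0.9, -0.43, -1, -1, 0, 0, 0, 0.9, -0.43, -0.7, -1, 0, 0, 0, 0.9, -0.43, 0, -1]

```text
time: 13.2
position: [518.4, -178.7, 203.5]
orientation: [0.938, 0.346, 0.002, 0.002]
wrist_force: [-0.4, 0.4, -1.5]
finger_gap: 52.7
finger_force: 42.8
```

Call:
servo_tool:
  moves: [0, 0, 0, 0.95, -0.45, 0, -1, 0, 0, 0, 0.95, -0.45, 0, -1, 0, 0, 0, 0.95, -0.45, 0, -1, 0, 0, 0, 0.95, -0.45, 0, -1, 0, 0, 0, 0.95, -0.45, 0, -1, 0, 0, 0, 0.95, -0.45, 0, -1, 0, 0, 0, 0.95, -0.45, 0, -1, 0, 0, 0, 0.93, -0.45, 0, -1]

```text
time: 14.0
position: [619.7, 51.4, 199.8]
orientation: [0.938, 0.346, 0.0, 0.0]
wrist_force: [0.5, -0.6, -2.3]
finger_gap: 52.7
finger_force: 42.7
```

Call:
servo_tool:
  moves: [0, 0, 0, 0, 0, 0, -1, 0, 0, 0, 0, 0, 0, -1]

```text
time: 14.2
position: [619.3, 51.0, 199.3]
orientation: [0.938, 0.346, 0.0, 0.0]
wrist_force: [0.2, -0.6, -2.1]
finger_gap: 52.8
finger_force: 42.7
```

```bash
python3 - <<'E'
from h import *
st=bot.state();im=bot.grab_frame("scene");im2=bot.grab_frame("side")
S=lambda i,x,y,w,h:cv2.resize(i[y:y+h,x:x+w,::-1],(400,300),interpolation=cv2.INTER_CUBIC)
cv2.imwrite("pics/c3.png",np.hstack([S(im,310,150,136,102),S(im2,242,162,140,105)]))
plan([620.4,49.7,49],40.4)
E
```

```text
at [619.2  49.  199.1] yaw 40.37 shift units [4.800e-02 4.000e-03 5.003e+00] ('turn z units', np.float64(-0.003)) t 14.3 gap 52.581112910861776 grip 42.681701676920056
```

View pics/c3.png

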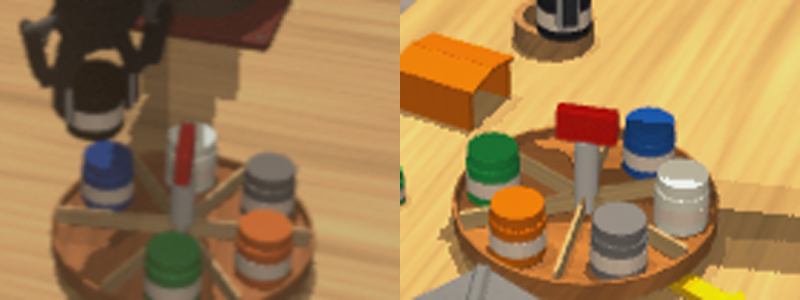

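The grey jar stands in its compartment (side crop about (620,240)). The carousel is unturned and the other compartment is free, with the black jar held above it. Lowering.

Call:
servo_tool:
  moves: [0, 0, 0, 0.04, 0, 0.8, -1, 0, 0, 0, 0, 0, 0.9, -1, 0, 0, 0, 0, 0, 0.9, -1, 0, 0, 0, 0, 0, 0.8, -1, 0, 0, 0, 0, 0, 0.7, -1, 0, 0, 0, 0, 0, 0.5, -1, 0, 0, 0, 0, 0, 0.2, -1, 0, 0, 0, 0, 0, 0, -1]

```text
time: 15.1
position: [620.1, 50.5, 54.3]
orientation: [0.938, 0.345, -0.0, -0.0]
wrist_force: [-1.1, 0.0, -2.8]
finger_gap: 53.1
finger_force: 42.7
```

Call:
servo_tool:
  moves: [0, 0, 0, 0, 0, 0.1, -1, 0, 0, 0, 0, 0, 0, -1, 0, 0, 0, 0, 0, 0.07, -1, 0, 0, 0, 0, 0, 0, -1]

```text
time: 15.5
position: [620.5, 51.1, 49.7]
orientation: [0.938, 0.346, 0.0, 0.0]
wrist_force: [0.2, 0.3, -1.8]
finger_gap: 52.9
finger_force: 42.7
```

Call:
servo_tool:
  moves: [0, 0, 0, 0, 0, 0.07, -1, 0, 0, 0, 0, 0, 0, -1]

```text
time: 15.7
position: [620.9, 51.4, 48.1]
orientation: [0.938, 0.346, 0.001, 0.0]
wrist_force: [-0.1, 1.5, 2.8]
finger_gap: 52.9
finger_force: 43.1
```

Call:
servo_tool:
  moves: [0, 0, 0, 0, 0, 0, 0.65, 0, 0, 0, 0, 0, 0, 0.65, 0, 0, 0, 0, 0, 0, 0.65, 0, 0, 0, 0, 0, 0, 0.65, 0, 0, 0, 0, 0, -0.3, 0.65, 0, 0, 0, 0, 0, -0.7, 0.65, 0, 0, 0, 0, 0, -1, 0.65, 0, 0, 0, 0, 0, -1, 0.65]

```text
time: 16.5
position: [620.1, 51.2, 138.9]
orientation: [0.938, 0.346, -0.0, -0.0]
wrist_force: [0.4, 0.9, 0.7]
finger_gap: 70.5
finger_force: 0.0
```

Call:
servo_tool:
  moves: [0, 0, 0, 0, 0, -1, 0.65, 0, 0, 0, 0, 0, -1, 0.65, 0, 0, 0, 0, 0, -1, 0.65, 0, 0, 0, 0, 0, -1, 0.65, 0, 0, 0, 0, 0, 0, 0.65]

```text
time: 17.0
position: [622.1, 51.8, 263.0]
orientation: [0.938, 0.346, 0.004, 0.001]
wrist_force: [0.3, 0.0, 0.4]
finger_gap: 70.8
finger_force: 0.0
```

```bash
python3 - <<'E'
from h import *
plan([559,122.2,250],10.4)
print(bot.state()["joints"])
E
```

```text
at [622.1  51.8 263. ] yaw 40.46 shift units [-0.08  -3.153  0.419] ('turn z units', np.float64(3.757)) t 17.0 gap 70.78464188771981 grip 0.0
[ 0.25214202  0.30584001 -0.51381465  1.46884505  0.15191062  1.3988689
 -1.13134894]
```

Call:
servo_tool:
  moves: [0, 0, 0, 0, -0.8, 0, 0.65, 0, 0, 0, 0, -0.8, 0, 0.65, 0, 0, 0, -0.08, -0.8, 0, 0.65, 0, 0, 0, 0, -0.75, 0, 0.65, 0, 0, 0.94, 0, 0, 0.3, 0.65, 0, 0, 0.94, 0, 0, 0.3, 0.65, 0, 0, 0.94, 0, 0, 0.3, 0.65, 0, 0, 0.94, 0, 0, 0.3, 0.65]

```text
time: 17.8
position: [556.9, 121.7, 221.1]
orientation: [0.996, 0.088, 0.0, 0.0]
wrist_force: [-0.8, 0.9, 0.6]
finger_gap: 70.7
finger_force: 0.0
```

Call:
servo_tool:
  moves: [0, 0, 0, 0, 0, 0, 0.65, 0, 0, 0, 0, 0, 0, 0.65]

```text
time: 18.0
position: [557.0, 121.7, 221.6]
orientation: [0.996, 0.092, -0.0, -0.0]
wrist_force: [0.2, -0.2, 0.2]
finger_gap: 70.6
finger_force: 0.0
```

```bash
python3 - <<'E'
from h import *
im=bot.grab_frame("wrist");cv2.imwrite("pics/w4.png",im[:,:,::-1])
plan([559,122.2,118],10.4)
E
```

```text
at [557.3 121.7 221.9] yaw 10.59 shift units [ 0.058 -0.006  3.465] ('turn z units', np.float64(0.023)) t 18.05 gap 70.59567574827526 grip 0.0
```

View pics/w4.png

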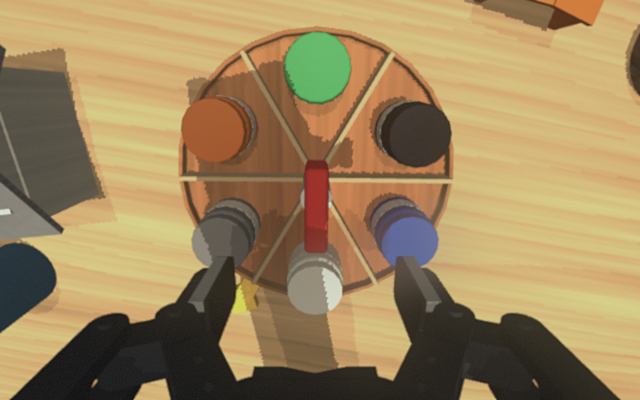

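All six jars stand in their compartments. The handle at (316,205) lies centred between the fingertips and aligned with the tool. Next I'm measuring the fine angle and then descending.

```bash
python3 - <<'E'
from h import *
st=bot.state();C=cam("wrist",st)
D=[onplane(C,p,54)[:2] for p in((182,178),(450,180.5),(243,53),(376,282),(391,55),(258,278))]
for i in(0,2,4):
    u=D[i+1]-D[i];print("div",np.degrees(np.arctan2(u[1],u[0]))%60-30)
im=cv2.imread("pics/w4.png")[150:260,280:350];h=cv2.cvtColor(im,cv2.COLOR_BGR2HSV)
r=((h[...,0]<6)|(h[...,0]>174))&(h[...,1]>170)&(h[...,2]>90)
ys,xs=np.nonzero(r);print("handle",cv2.minAreaRect(np.array([onplane(C,(x+280,y+150),150)[:2] for x,y in zip(xs,ys)],np.float32)))
print(onplane(C,(317,67),92),onplane(C,(214,130),92),onplane(C,(417,133),92))
E
```

```text
div 10.005788411143484
div 10.132518642040026
div 10.474271491272958
handle ((565.18701171875, 123.439208984375), (57.05332565307617, 14.74207878112793), 10.085631370544434)
[652.55236276 138.9768283   92.        ] [592.40027234 209.82766032  92.        ] [619.32020611  52.69880892  92.        ]
```

Call:
servo_tool:
  moves: [0, 0, 0, 0.05, 0, 0.8, 0.65, 0, 0, 0, 0, 0, 0.8, 0.65, 0, 0, 0, 0, 0, 0.8, 0.4, 0, 0, 0, 0, 0, 0.7, 0.2, 0, 0, 0, 0, 0, 0.36, 0, 0, 0, 0, 0, 0, 0, -0.2]
  force: 40

```text
time: 18.65
position: [558.1, 121.5, 116.7]
orientation: [0.996, 0.091, -0.001, -0.0]
wrist_force: [1.0, -0.4, -0.3]
finger_gap: 34.6
finger_force: 0.0
```

Call:
servo_tool:
  moves: [0, 0, 0, 0, 0, 0, -1, 0, 0, 0, 0, 0, 0, -1, 0, 0, 0, 0, 0, 0, -1, 0, 0, 0, 0, 0, 0, -1, 0, 0, 0, 0, 0, 0, -1]
  force: 60

```text
time: 19.15
position: [559.5, 121.3, 119.0]
orientation: [0.996, 0.09, 0.001, 0.0]
wrist_force: [-1.9, -3.9, 6.4]
finger_gap: 14.9
finger_force: 60.4
```

```bash
python3 - <<'E'
from h import *
s=bot.state();plan(s["position"],10.2);print(s["wrist_force"],s["ft_torque"],s["joints"])
E
```

```text
at [559.5 121.3 119. ] yaw 10.34 shift units [0. 0. 0.] ('turn z units', np.float64(0.018)) t 19.15 gap 14.940808757587565 grip 60.43633282184601
[-1.89563213 -3.91733464  6.3716671 ] [-0.56987272  0.34254293  0.06001428] [ 0.13195964  0.30551022 -0.4984917   1.77288067  0.16309039  1.10207842
 -1.81106704]
```

Call:
servo_tool:
  moves: [0, 0, -0.15, 0, 0, 0, -1, 0, 0, -0.3, 0, 0, 0, -1, 0, 0, -0.45, 0, 0, 0, -1, 0, 0, -0.5, 0, 0, 0, -1, 0, 0, -0.5, 0, 0, 0, -1, 0, 0, -0.5, 0, 0, 0, -1, 0, 0, -0.5, 0, 0, 0, -1, 0, 0, -0.5, 0, 0, 0, -1]

```text
time: 19.95
position: [559.4, 121.7, 119.0]
orientation: [0.946, 0.323, 0.001, 0.0]
wrist_force: [-1.8, -2.7, 7.3]
finger_gap: 15.2
finger_force: 60.6
```

Call:
servo_tool:
  moves: [0, 0, -0.5, 0, 0, 0, -1, 0, 0, -0.5, 0, 0, 0, -1, 0, 0, -0.5, 0, 0, 0, -1, 0, 0, -0.5, 0, 0, 0, -1, 0, 0, -0.5, 0, 0, 0, -1, 0, 0, -0.5, 0, 0, 0, -1, 0, 0, -0.5, 0, 0, 0, -1, 0, 0, -0.5, 0, 0, 0, -1]

```text
time: 20.75
position: [558.9, 122.0, 119.0]
orientation: [0.821, 0.572, 0.0, 0.0]
wrist_force: [-4.2, -1.3, 8.8]
finger_gap: 15.5
finger_force: 60.9
```

Call:
servo_tool:
  moves: [0, 0, -0.5, 0, 0, 0, -1, 0, 0, -0.5, 0, 0, 0, -1, 0, 0, -0.5, 0, 0, 0, -1, 0, 0, -0.5, 0, 0, 0, -1, 0, 0, -0.45, 0, 0, 0, -1, 0, 0, -0.35, 0, 0, 0, -1, 0, 0, -0.25, 0, 0, 0, -1, 0, 0, -0.15, 0, 0, 0, -1]

```text
time: 21.55
position: [558.5, 122.0, 119.0]
orientation: [0.674, 0.739, -0.0, 0.0]
wrist_force: [-7.5, -2.6, 11.1]
finger_gap: 15.4
finger_force: 61.1
```

Call:
servo_tool:
  moves: [0, 0, 0, 0, 0, 0, -1, 0, 0, 0, 0, 0, 0, -1]

```text
time: 21.75
position: [558.5, 122.0, 119.0]
orientation: [0.674, 0.738, -0.0, 0.0]
wrist_force: [-6.4, -2.3, 10.9]
finger_gap: 15.0
finger_force: 61.1
```

```bash
python3 - <<'E'
from h import *
s=bot.state();plan([559.5,121.3,119],101.5);print(s["wrist_force"],s["ft_torque"],s["joints"])
im=bot.grab_frame("wrist");cv2.imwrite("pics/w5.png",im[:,:,::-1])
np.save("w5.npy",np.append(s["position"],s["orientation"]))
E
```

```text
at [558.5 122.  119. ] yaw 95.19 shift units [-0.028  0.032  0.001] ('turn z units', np.float64(-0.789)) t 21.75 gap 15.01572903510118 grip 61.09584331512451
[-6.35862123 -2.28969649 10.92008141] [-0.41155721  1.46677654  0.05052994] [ 0.32220831  0.35269264 -0.7357718   1.76427658  0.26027947  1.12448366
 -0.40595626]
```

View pics/w5.png

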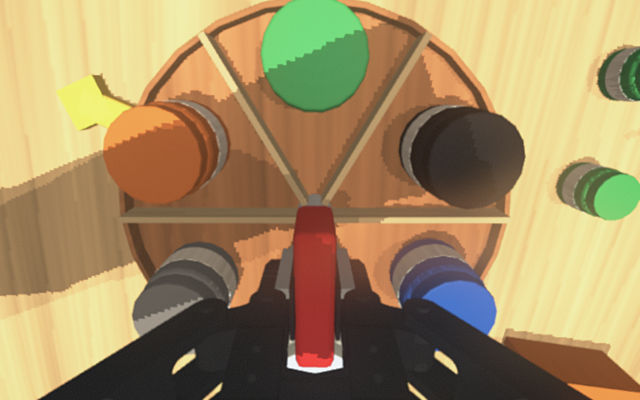

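Orange lid at (153,154), all six jars standing, handle clamped at (315,285), pointer head at about (85,103). It is about 6° short.

```bash
python3 - <<'E'
from h import *
v=np.load("w5.npy");C=cam("wrist",dict(position=v[:3],orientation=v[3:]));ax=np.array([558.8,122.])
im=cv2.imread("pics/w5.png");hsv=cv2.cvtColor(im,cv2.COLOR_BGR2HSV)
A=lambda q:(np.hypot(*q).round(1),np.degrees(np.arctan2(*q[::-1])).round(2))
for a,b in(((130,216),(500,217.5)),((204,34),(305,195)),((428,36),(325,190))):
    u=onplane(C,b,54)-onplane(C,a,54);print("div",np.degrees(np.arctan2(u[1],u[0]))%60+60)
for n,p in(("orange",(153,154)),("green",(315,55)),("black",(469,157))):print(n,A(onplane(C,p,92)[:2]-ax))
y=cv2.inRange(hsv,(22,110,110),(34,255,255));y[:,170:]=0;y[:60]=0
n,l,S,cc=cv2.connectedComponentsWithStats(y);k=1+np.argmax(S[1:,4]);print(S[k])
c=max(cv2.findContours((l==k).astype(np.uint8),cv2.RETR_EXTERNAL,cv2.CHAIN_APPROX_NONE)[0],key=cv2.contourArea)
for p in cv2.approxPolyDP(c,2.5,True)[:,0]:print(p,A(onplane(C,p.astype(float),12)[:2]-ax))
o=cv2.inRange(hsv,(5,150,90),(16,255,255));o[:,215:]=0;o[205:]=0
E
```

```text
div 64.9281820758005
div 65.92486118048936
div 62.66814019151788
orange (np.float64(94.8), np.float64(153.64))
green (np.float64(95.1), np.float64(95.12))
black (np.float64(90.8), np.float64(37.1))
[  56   74   75   57 2227]
[92 74] (np.float64(180.6), np.float64(154.23))
[56 91] (np.float64(200.7), np.float64(161.07))
[ 78 130] (np.float64(180.8), np.float64(167.6))
[ 95 123] (np.float64(169.4), np.float64(164.64))
[107 128] (np.float64(160.4), np.float64(164.82))
[130 107] (np.float64(148.8), np.float64(156.98))
[104  96] (np.float64(168.0), np.float64(157.5))
```

Call:
servo_tool:
  moves: [0, 0, -0.15, 0, 0, 0, -1, 0, 0, -0.25, 0, 0, 0, -1, 0, 0, -0.25, 0, 0, 0, -1, 0, 0, -0.15, 0, 0, 0, -1, 0, 0, -0.07, 0, 0, 0, -1, 0, 0, 0, 0, 0, 0, -1, 0, 0, 0, 0, 0, 0, -1, 0, 0, 0, 0, 0, 0, -1]

```text
time: 22.6
position: [558.4, 122.0, 119.0]
orientation: [0.628, 0.778, -0.0, 0.0]
wrist_force: [-7.0, -2.4, 11.4]
finger_gap: 15.3
finger_force: 61.2
```

Call:
servo_tool:
  moves: [0, 0, 0, 0, 0, 0, -1, 0, 0, 0, 0, 0, 0, -1, 0, 0, 0, 0, 0, 0, -1, 0, 0, 0, 0, 0, 0, -1]

```text
time: 23.0
position: [558.3, 122.0, 119.0]
orientation: [0.628, 0.778, -0.0, 0.0]
wrist_force: [-6.1, -2.8, 11.1]
finger_gap: 15.1
finger_force: 61.2
```

```bash
python3 - <<'E'
from h import *
s=bot.state();plan(s["position"],102.1);print(s["wrist_force"],s["qd"].round(3))
im=bot.grab_frame("wrist");C=cam("wrist",s);ax=np.array([558.8,122.])
im2=bot.grab_frame("side")
cv2.imwrite("pics/w6.png",np.hstack([cv2.resize(im[:300,:400,::-1],(400,300)),cv2.resize(im2[150:285,230:410,::-1],(400,300))]))
np.save("w6.npy",np.append(s["position"],s["orientation"]))
E
```

```text
at [558.3 122.  119. ] yaw 102.15 shift units [0. 0. 0.] ('turn z units', np.float64(0.007)) t 23.0 gap 15.08984186767582 grip 61.17527425289154
[-6.13182402 -2.83619267 11.1273539 ] [-0.     0.001  0.001  0.001  0.001 -0.     0.001]
```

View pics/w6.png

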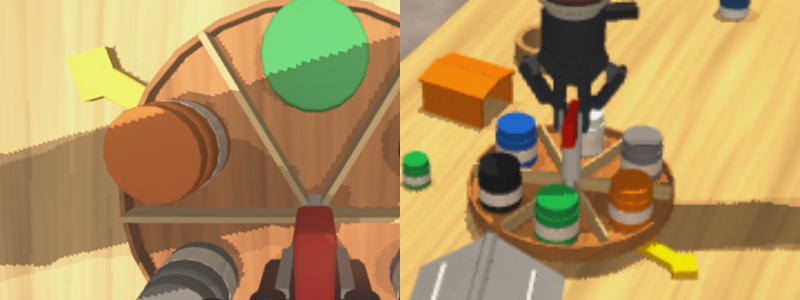

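The orange jar lies on the line from axis to pointer in both views (orange at 160.6°, pointer about 161.2°). All jars are standing and the grip is firm, so I'm handing in.

```bash
python3 -c "
from plant import bot
print(bot.close_job())"
```

```text
the job is handed in; nothing more can be done
None
```

The job is handed in (the hand-in gave no verdict): the grey and black jars stand in the two empty compartments, the orange jar is within about 1° of the pointer, and the gripper is still closed on the handle.

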